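Find the round stage insert among the specimen boxes

TASK

One of the three identical lidded specimen boxes holds the round brass stage insert: open the boxes one at a time (each lid goes back on before the next comes off) until you find it, and set the insert, knob up, flat in the round recess of the black microscope stage plate, without dropping it. Leave all three boxes closed with their lids seated, the other inserts left in their boxes, and the bottle, tube rack and jar where they stand.

Things in the scene. Friction and masses are not known exactly. Their poses are not given: they have to be found in the camera images.
- insert: The wanted part: a round brass disc, 50 mm diameter and 8 mm thick, with a black upright cylindrical knob (16 mm diameter, 24 mm tall) at its centre; 32 mm tall overall, 60 to 130 g. Starts lying flat, knob up, on the floor of one of the three closed boxes, up to 10 mm off the box's centre each way. Origin: centre of the disc's underside; z up along the knob.
- recess (a point): Centre of the floor of the round recess in the stage plate. The recess is 54 mm in diameter and 6 mm deep (2 mm chamfer at its mouth; pale floor); its floor is 16 mm above the bench. The seated insert's disc stands 2 mm proud. z up.
- stage: Black steel microscope stage plate, 100 mm (x) by 130 mm (y) by 22 mm high, fixed to the bench. Origin: centre of its underside. The round recess is centred at y = -27 mm; a second recess, 76 by 28 mm for slide holders, at y = +32 mm, stays empty. The bench between the robot and the boxes, around x = 0.44 m, y = 0, is free to set a lid down.
- box0_rim (a point): Centre of the mouth of a white specimen box, at the height of its rim, 40 mm above the bench; x and y along its sides, z up. The box is fixed, 110 mm square outside, walls and floor 4 mm thick (inside 102 mm square, 36 mm deep). The three boxes look the same; any of them may hold the insert.
- box1_rim (a point): Centre of the mouth of a white specimen box, at the height of its rim, 40 mm above the bench; x and y along its sides, z up. The box is fixed, 110 mm square outside, walls and floor 4 mm thick (inside 102 mm square, 36 mm deep). The three boxes look the same; any of them may hold the insert.
- box2_rim (a point): Centre of the mouth of a white specimen box, at the height of its rim, 40 mm above the bench; x and y along its sides, z up. The box is fixed, 110 mm square outside, walls and floor 4 mm thick (inside 102 mm square, 36 mm deep). The three boxes look the same; any of them may hold the insert.
- lid0: Loose blue lid of box0, 70 to 120 g: plate 112 mm square, 4 mm thick, with a 92 mm square plug 4 mm deep under it (5 mm play in the box). On top, central, a white handle bar 44 mm long (x), 14 mm thick (y), 24 mm tall. Origin: centre of the plate's underside; on the closed box it lies at the rim point. Set down on the bench it stands on its plug, origin 4 mm up.
- lid1: Loose blue lid of box1, 70 to 120 g: plate 112 mm square, 4 mm thick, with a 92 mm square plug 4 mm deep under it (5 mm play in the box). On top, central, a white handle bar 44 mm long (x), 14 mm thick (y), 24 mm tall. Origin: centre of the plate's underside; on the closed box it lies at the rim point. Set down on the bench it stands on its plug, origin 4 mm up.
- lid2: Loose blue lid of box2, 70 to 120 g: plate 112 mm square, 4 mm thick, with a 92 mm square plug 4 mm deep under it (5 mm play in the box). On top, central, a white handle bar 44 mm long (x), 14 mm thick (y), 24 mm tall. Origin: centre of the plate's underside; on the closed box it lies at the rim point. Set down on the bench it stands on its plug, origin 4 mm up.
- slide_holder: Another part, in one of the other boxes: aluminium bar 60 by 26 by 8 mm with the same black knob. Not wanted. Origin: centre of its underside.
- square_insert: Another part, in one of the other boxes: aluminium square 40 by 40 by 8 mm with the same black knob. Not wanted. Origin: centre of its underside.
- bottle: Bystander: glass reagent bottle with blue cap, 56 mm diameter, 120 mm tall. Origin: centre of its underside.
- tube_rack: Bystander: green tube rack, 70 by 130 mm, with capped tubes to 67 mm height. Origin: centre of its underside.
- jar: Bystander: amber jar with white lid, 64 mm diameter, 75 mm tall. Origin: centre of its underside.
Things that resemble listed ones, but are neither listed nor needed, are in the scene too. Leave any brown or turquoise look-alike of the lid1 alone.

How it is judged (in metres and radians):
On the way, in this order (a step that is already met when the one before it is completed fails the run):
1. a box is opened: one lid is lifted off ((distance between lid0 and box0_rim above 0.03 m or distance between lid1 and box1_rim above 0.03 m or distance between lid2 and box2_rim above 0.03 m)), for 0.1 s.
2. the insert is lifted out of its box (height (world z) of insert above 0.045 m), for 0.1 s.
3. the insert lies flat in the round recess, let go (horizontal distance between insert and recess below 0.004 m and z of insert in the frame of recess below 0.0018 m and angle between insert's own z axis and vertical below 0.05 rad and contact force between the fingers and insert below 0.05 N), for 0.2 s.
At the end, for the whole second after the job is handed in: Insert at rest, knob up, on the floor of the round recess (centre within 4 mm, height within 1.8 mm, tilt under 0.05 rad); each lid at rest on its own box (centre within 9 mm, height within 3 mm, tilt under 0.05 rad); the other two inserts within 60 mm of where they started (horizontal distance between insert and recess below 0.004 m and z of insert in the frame of recess below 0.0018 m and angle between each of insert, lid0, lid1, lid2's own z axis and vertical below 0.05 rad and horizontal distance between lid0 and box0_rim below 0.009 m and z of lid0 in the frame of box0_rim below 0.003 m and horizontal distance between lid1 and box1_rim below 0.009 m and z of lid1 in the frame of box1_rim below 0.003 m and horizontal distance between lid2 and box2_rim below 0.009 m and z of lid2 in the frame of box2_rim below 0.003 m and linear speed of each of insert, lid0, lid1, lid2 below 0.02 m/s and distance of each of slide_holder, square_insert from where it was at the start of the episode below 0.06 m); the robot touches nothing.
It fails at once if two boxes are open at the same time (both lids more than 30 mm from their place) ((distance between lid0 and box0_rim above 0.03 m and distance between lid1 and box1_rim above 0.03 m) or (distance between lid0 and box0_rim above 0.03 m and distance between lid2 and box2_rim above 0.03 m) or (distance between lid1 and box1_rim above 0.03 m and distance between lid2 and box2_rim above 0.03 m)).
It fails at once if the insert is dropped (falls freely faster than 0.5 m/s, a fall of about 13 mm) (contact force between insert and anything else below 0.02 N and linear speed of insert above 0.5 m/s).
It fails at once if a bystander (bottle, tube rack, jar) is moved more than 25 mm (distance of any of bottle, tube_rack, jar from where it was at the start of the episode above 0.025 m).
It also fails if it takes over 72 s, if anything falls off the work surface, if the arm or the gripper's body presses on something with over 40 N, if the wrist force passes 120 N, or if a joint passes its speed limit or range.

ROBOT

A 7-joint arm with a two-finger parallel gripper is mounted at the origin on the work surface. World frame = base frame: x ahead of the robot, y to its left, z up, the work surface at z = 0. Lengths are in mm, angles in rad, forces in N, time in s.
With the tool pointing down it reaches from about 400 to 875 mm from the base axis. Payload 19.3 kg.
Tool frame: the origin (TCP) lies between the finger pads; the fingertips stand 8 mm ahead of it and the grasp point (between the pads) lies 11 mm behind it; x points along the fingers, z is the direction in which the jaws open and shut, and the axes are right-handed (so a half turn about x gives the same grasp; the last joint's range is limited). The gripper opens to 85 mm and grips with 20 to 120 N. Pads are 22 mm wide; open, the fingers measure 114 mm over their backs; the gripper's body (76 mm by 85 mm) begins 54 mm behind the grasp point. The pads swing forward as they close: fully open they stand 13 mm farther back than shut.
Start: joints at [-0.07, 0.521, -0.036, 1.599, 0.021, 1.021, -0.113], TCP at [624.992, -0.025, 239.291] pointing down, gripper open.
Joint ranges: [-2.91, 2.91], [-0.3, 2.13], [-1.5, 1.42], [0.17, 2.43], [-1.26, 4.41], [0.16, 1.93], [-2.52, 2.52]. Speed limits (rad/s): [1.89, 1.89, 2.39, 2.39, 3.01, 3.01, 3.01].

INTERFACE

Orientations are given as a unit quaternion [x, y, z, w].
In Python, from cell import sense, read_camera, hand_in gives the robot as it stands.
- The arm moves only by the tool move_arm, never from a script. Its argument "targets" is a list of rows, each a list of 5 numbers: the shift along the world's x, y, z in mm, then the turn about the world's z in rad, then the closure in counts, from 0 (fully open) to 255 (shut). A call has 1 to 20 rows; each row shifts and turns the commanded pose from where the row before left it; what a row does not reach is not made up. A row lasts 1/8 s, in which the tool goes at most 62.5 mm and 10.7 degrees, less where a joint would pass 70% of its speed; a pose out of reach is approached as far as the arm can. A call is refused whole if a number of a shift passes 62.5 or a number of a turn 0.188, either way. A call with a gripper value outside its range is refused whole. The fingers move at their own pace and stop on an object; "force" is the grip in N (left out, the last holds). Time passes only in rows, so rows that do not move let the fingers close. It gives the time, the measured TCP pose, the force and the opening at its end, in the units of the state.
- sense(): the state, without advancing time (a new reading comes with each control period).
- read_camera(name): name is "scene" or "side" or "wrist"; returns a dict with "image" (384x512x3 uint8, red, green, blue), "range_z" (384x512 float32, mm along the optical axis (not along the pixel's ray), 0 where there is no reading), "fov_y" (degrees; the focal length in pixels is half the picture's height over the tangent of half this angle, whatever the lens; pixels are square), "cx", "cy" (the principal point, pixels), "dist_coeffs" ([k1, k2, p1, p2, k3] as OpenCV has them; the pictures are not rectified), "rvec" (rotation vector, rad) and "tvec" (3), from world to camera coordinates, as OpenCV has them; the wrist camera has in their place "tool_from_camera" (4x4, takes a point from camera to tool coordinates, whose origin is the TCP and whose axes are the tool frame's). Camera axes: x right, y down, z forward; pixel columns grow to the right and rows downward; lengths in mm; the calibration is good to about 2 mm. A picture is of the moment at which its call begins: read the wrist's pose just before it.
- hand_in(): hands the job in, once; it reports no verdict.
The state is a dict: "time_s": time; "joint_positions": joint angles; "qvel": joint speeds; "effort": joint torques, N m; "eef_pos": TCP position; "eef_rot": TCP orientation; "force": force on the tool from outside, world axes, zero at the start; "wrist_torque": the same for the moment, N m; "opening": opening from 0.0 (shut) to 1.0 (fully open).
Only numpy, scipy, OpenCV 4.12 (cv2) and the standard library are available. Lean on these libraries where they do the work, as an engineer would, in place of code of your own. Each camera call takes 0.05 s, during which the arm holds its last target.

## Working session

There is one attempt and no reset: what is moved stays moved. The work goes in short steps, Python scripts to look and compute and a tool call to move; the robot and the scene stay as the last step left them, time stands still between calls to the robot, and variables do not carry over. Pictures are saved under pics/ and viewed, and the job is handed in when it is done.

Besides the shell and the picture viewer there is one more tool, called after "Request:" as name(argument=value, ...), one argument or row to a line, values as JSON. move_arm: Moves the arm, as the interface text tells. Its arguments: {"type":"object","properties":{"targets":{"type":"array"},"force":{"type":"number"}},"required":["targets"]}

```bash
mkdir -p pics; ls
python3 - <<'E'
from cell import sense, read_camera
import cv2,pickle
print(sense())
for n in ["scene","side","wrist"]:
    c=read_camera(n); pickle.dump(c,open(f"{n}0.pkl","wb"))
    cv2.imwrite(f"pics/{n}0.png",c["image"][:,:,::-1]); print(n,{k:v for k,v in c.items() if k not in("image","range_z")})
E
```

```text
pics
{'time_s': 0.0, 'joint_positions': array([-0.07024988,  0.52201772, -0.03635626,  1.60001625,  0.02119157,
        1.02111104, -0.11277769]), 'qvel': array([ 5.98457241e-04,  3.61140186e-05,  9.53604230e-05, -4.37433414e-04,
        1.64476033e-03,  1.14658764e-04, -4.33607579e-04]), 'effort': array([-4.24098413e-03, -9.27110124e+01,  1.97758444e+00, -3.69928443e+01,
        1.76317629e-02,  8.19846697e-03, -6.58496788e-05]), 'eef_pos': array([6.24659232e+02, 1.26696037e-02, 2.38720143e+02]), 'eef_rot': array([-5.15687645e-05,  7.07518941e-01,  7.10549748e-06,  7.06694379e-01]), 'force': array([ 0.62845514,  0.43083498, -0.14216643]), 'wrist_torque': array([-0.00847729, -0.01327808,  0.08044727]), 'opening': 0.9981169248111993}
scene {'fov_y': 42.720090556073615, 'cx': 258.84252951824914, 'cy': 192.72457134360846, 'dist_coeffs': array([0.02912145, 0.        , 0.        , 0.        , 0.        ]), 'rvec': array([ 1.09601149,  2.55274968, -0.83364298]), 'tvec': array([ 417.77042145, -227.30677777, 1837.31039556])}
side {'fov_y': 54.11532122886085, 'cx': 254.99648468118843, 'cy': 190.87192072453317, 'dist_coeffs': array([-0.0874899,  0.       ,  0.       ,  0.       ,  0.       ]), 'rvec': array([ 2.06340108, -0.4328147 ,  0.27574541]), 'tvec': array([-508.21909232,  113.31238578,  855.32613577])}
wrist {'fov_y': 61.10803611795083, 'cx': 260.41282609161743, 'cy': 192.610607092241, 'dist_coeffs': array([-0.0379057,  0.       ,  0.       ,  0.       ,  0.       ]), 'tool_from_camera': array([[-4.66739549e-04, -3.06296834e-01,  9.51935939e-01,
        -1.35877571e+02],
       [-5.58628437e-04, -9.51935814e-01, -3.06297068e-01,
         7.86217057e+01],
       [ 9.99999735e-01, -6.74739441e-04,  2.73199971e-04,
         2.67355758e-01],
       [ 0.00000000e+00,  0.00000000e+00,  0.00000000e+00,
         1.00000000e+00]])}
```

View pics/scene0.png

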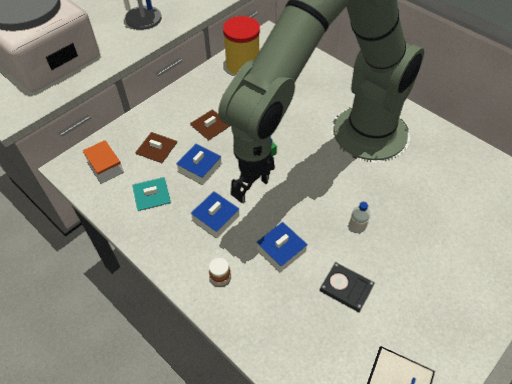

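View pics/side0.png

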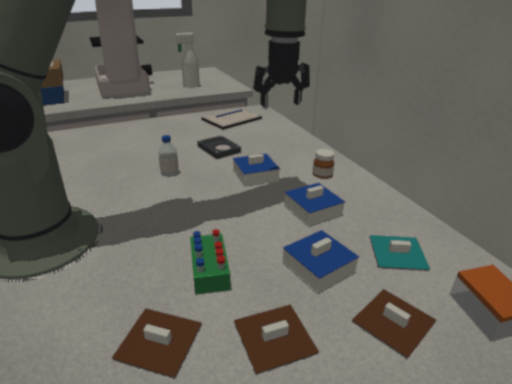

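View pics/wrist0.png

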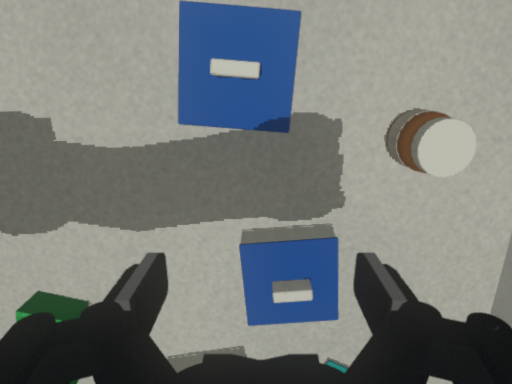

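The scene image shows three blue-lidded white boxes at scene pixels (199,162), (215,212) and (281,245). The look-alikes to leave are the brown lids at (209,124) and (156,147), another brown one in the side view at (158,340), the turquoise one at (151,193) and an orange box at (102,158). The stage is at (347,286), with its pale recess at about (339,282). I'll measure these next.

```bash
cat > h.py <<'E'
import numpy as np,cv2,pickle
from scipy.spatial.transform import Rotation as R
def cam(c,pose=None):
    f=c["image"].shape[0]/2/np.tan(np.radians(c["fov_y"])/2)
    K=np.array([[f,0,c["cx"]],[0,f,c["cy"]],[0,0,1]])
    if "rvec" in c:
        Rm=cv2.Rodrigues(c["rvec"])[0]; Rw=Rm.T; o=-Rm.T@c["tvec"]
    else:
        T=c["tool_from_camera"]; Rt=R.from_quat(pose[1]).as_matrix(); Rw=Rt@T[:3,:3]; o=np.array(pose[0])+Rt@T[:3,3]
    return K,np.array(c["dist_coeffs"]),Rw,o
def plane(c,pts,z,pose=None):
    K,d,Rw,o=cam(c,pose)
    u=cv2.undistortPoints(np.array(pts,float).reshape(-1,1,2),K,d).reshape(-1,2)
    r=np.c_[u,np.ones(len(u))]@Rw.T
    return o+r*((z-o[2])/r[:,2])[:,None]
def proj(c,P,pose=None):
    K,d,Rw,o=cam(c,pose)
    return cv2.projectPoints((np.array(P,float)-o)@Rw,np.zeros(3),np.zeros(3),K,d)[0].reshape(-1,2)
def blobs(m,amin=150):
    cs,_=cv2.findContours(m.astype(np.uint8)*255,cv2.RETR_EXTERNAL,cv2.CHAIN_APPROX_NONE)
    return [k.reshape(-1,2) for k in cs if cv2.contourArea(k)>amin]
def rect(xy):
    (c,s,a)=cv2.minAreaRect(xy[:,:2].astype(np.float32)); return np.round(c,1),np.round(s,1),round(a,1)
def hsv(c): return cv2.cvtColor(c["image"],cv2.COLOR_RGB2HSV)
E
python3 - <<'E'
from h import *
pose=([624.659,.013,238.72],[-5.2e-05,.707519,7e-06,.706694])
for n in ["scene","side","wrist"]:
    c=pickle.load(open(n+"0.pkl","rb")); H=hsv(c); p=pose if n=="wrist" else None
    m=(H[...,0]>105)&(H[...,0]<130)&(H[...,1]>150)&(H[...,2]>60)
    print(n,"blue")
    for b in blobs(m): print(b.mean(0).round(), rect(plane(c,b,44,p)))
    # handle: white within blue bounding
    for b in blobs(m):
        x,y,w,h=cv2.boundingRect(b); 
        fill=np.zeros(m.shape,np.uint8); cv2.drawContours(fill,[cv2.convexHull(b.astype(np.int32).reshape(-1,1,2))],-1,1,-1)
        hm=(fill>0)&(H[...,1]<60)&(H[...,2]>150)
        hb=max(blobs(hm,5),key=len,default=None)
        if hb is not None: print("  handle top~",rect(plane(c,hb,68,p)))
    if n!="wrist":
        k=(H[...,2]<60)
        for b in blobs(k,300): 
            q=plane(c,b,22); 
            if 400<q[:,0].mean()<900: print("black",b.mean(0).round(),rect(q))
E
```

```text
scene blue
[282. 243.] (array([604.8,  94.4]), array([110.9, 109.1]), 85.3)
[215. 211.] (array([ 663.2, -141. ]), array([108.3, 108.6]), 4.8)
[199. 160.] (array([ 555.9, -335.1]), array([108.8, 108. ]), 9.6)
  handle top~ (array([603.7,  94.7]), array([14.7, 42.2]), 85.7)
  handle top~ (array([ 662.5, -141.2]), array([43.7, 12.7]), 6.0)
  handle top~ (array([ 555.8, -338.2]), array([43.5, 14.2]), 8.8)
black [61. 56.] (array([  555.7, -1185.6]), array([155.9,  90.2]), 0.5)
black [31. 20.] (array([  492.6, -1498. ]), array([112.9, 292.9]), 84.9)
side blue
[320. 251.] (array([ 551.8, -337.3]), array([108. , 107.7]), 10.5)
[313. 198.] (array([ 658.6, -140.9]), array([105.4, 107. ]), 4.4)
[255. 164.] (array([600.1,  93.5]), array([100.6, 104.4]), 84.8)
  handle top~ (array([ 552.7, -336.2]), array([38.2,  8.4]), 11.7)
  handle top~ (array([ 655.9, -140.8]), array([25.1,  6.4]), 2.3)
black [219. 147.] (array([556.9, 301.1]), array([109.6, 152.1]), 12.3)
wrist blue
[290. 280.] (array([ 660.2, -139.7]), array([109.4, 110.4]), 4.3)
[236.  65.] (array([602. ,  95.8]), array([110.2, 109.6]), 85.4)
  handle top~ (array([ 660.3, -140.5]), array([43.2, 13.3]), 4.4)
  handle top~ (array([601.7,  96.1]), array([13. , 43.2]), 85.3)
```

Run:
```python
import cv2
a=cv2.imread("pics/scene0.png")[100:310,60:400]; cv2.imwrite("pics/crop_scene.png",cv2.resize(a,None,fx=2.3,fy=2.3,interpolation=cv2.INTER_CUBIC))
```

```text
(no output)
```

View pics/crop_scene.png

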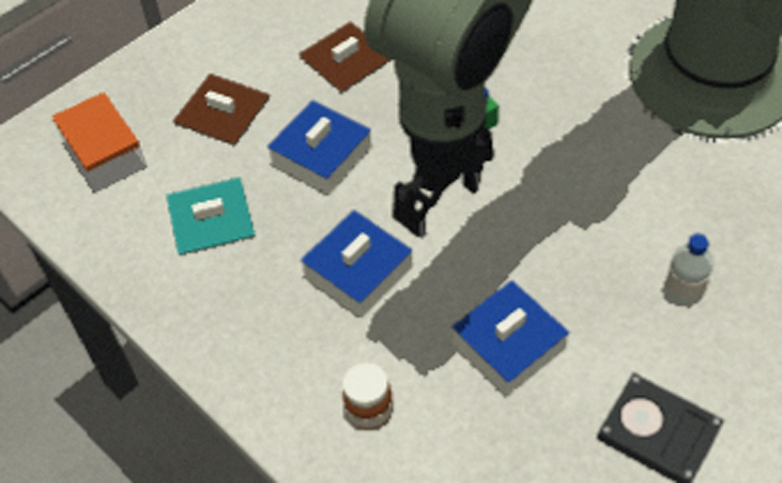

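Run:
```python
from h import *
for n in ["scene","side"]:
    c=pickle.load(open(n+"0.pkl","rb")); H=hsv(c); print(n,"campos",cam(c)[3].round())
    # recess pale ellipse
    x,y=(339,282) if n=="scene" else (221,148)
    print(c["image"][y,x],[c["image"][y+dy,x].tolist() for dy in(-12,-6,6,12)])
    sub=c["image"][y-15:y+16,x-20:x+21].astype(int)
    m=np.zeros(H.shape[:2],bool); m[y-14:y+15,x-16:x+17]=sub[1:-1,4:-4].mean(2)>110
    for b in blobs(m,20):
        e=cv2.fitEllipse(b); print("recess",np.round(e[0],1),np.round(e[1],1),plane(c,[e[0]],16).round(1), rect(plane(c,b,16)))
    g=(H[...,0]>45)&(H[...,0]<80)&(H[...,1]>150)
    for b in blobs(g,100): print("rack",b.mean(0).round(),rect(plane(c,b,30)))
    for nm,px,z in [("jar",(219,265) if n=="scene" else (324,155),75),("bottle",(364,206) if n=="scene" else (167,139),118)]:
        print(nm,plane(c,[px],z).round())
    d=(H[...,2]<75);  
    for b in blobs(d,300):
        q=plane(c,b,22); print("dark",b.mean(0).round(),rect(q))
```

```text
scene campos [1201.  574. 1353.]
[207 212 200] [[64, 66, 64], [220, 209, 196], [219, 208, 196], [58, 63, 61]]
recess [338.6 281. ] [15.5 17.9] [[571.4 294.5  16. ]] (array([571.2, 294.2]), array([52.7, 50.4]), 38.7)
recess [325.7 272.3] [ 6.6 16. ] [[575.5 249.   16. ]] (array([582. , 248.3]), array([53.8, 21.3]), 15.4)
jar [[798.  24.  75.]]
bottle [[369. 217. 118.]]
dark [347. 289.] (array([572.5, 323.1]), array([106.6, 125.7]), 12.6)
dark [109. 268.] (array([1025.5, -312.3]), array([1239.7,  138. ]), 89.4)
dark [62. 56.] (array([  554.3, -1185.3]), array([158.8,  93.4]), 0.4)
dark [317.  86.] (array([ -74.4, -280.1]), array([1320. ,  660.7]), 21.9)
dark [144.  17.] (array([  152.1, -1172.2]), array([207.1, 146.7]), 69.4)
dark [31. 20.] (array([  491.7, -1499.2]), array([117.5, 295.7]), 83.5)
side campos [ 172. -828.  537.]
[137 134 128] [[85, 85, 82], [51, 53, 52], [34, 34, 34], [141, 139, 130]]
recess [219.4 157.4] [10.5 32.6] [[533.6 228.6  16. ]] (array([537.4, 227.4]), array([ 68.9, 106.7]), 67.7)
recess [222.5 147. ] [ 4.1 11.8] [[572.1 304.6  16. ]] (array([572.1, 304.7]), array([37. , 40.7]), 28.5)
recess [222.7 137.9] [ 8.9 36.9] [[601.1 382.   16. ]] (array([592.5, 380.9]), array([ 86.2, 119.3]), 68.1)
rack [207. 263.] (array([ 342.2, -244.2]), array([136. ,  64.5]), 76.2)
jar [[786.  10.  75.]]
bottle [[365. 199. 118.]]
dark [277. 349.] (array([ 377.5, -488.7]), array([ 74.4, 105.9]), 85.6)
dark [161. 342.] (array([ 200.8, -406.7]), array([104.8, 107.2]), 50.6)
dark [391. 323.] (array([ 584.8, -529.2]), array([106.8, 104.4]), 19.8)
dark [212. 284.] (array([ 325.9, -314.3]), array([42.1, 68.7]), 77.0)
dark [219. 147.] (array([557.6, 302. ]), array([115.1, 159.8]), 11.7)
dark [283.  55.] (array([3310.2, 5277.4]), array([10434.4,  1040.5]), 59.1)
dark [165.  11.] (array([1952.9, 7503.3]), array([4815.6, 1026.5]), 74.3)
dark [ 73. 139.] (array([-200.6, 7856.4]), array([ 1918. , 15944.5]), 7.9)
```

Request:
move_arm(
  targets=[
    [-2.5, 10.6, -13, -0.184, 0],
    [-2.5, 10.6, -13, -0.184, 0],
    [-2.5, 10.6, -13, -0.184, 0],
    [-2.5, 10.6, -13, -0.184, 0],
    [-2.5, 10.6, -13, -0.184, 0],
    [-2.5, 10.6, -13, -0.184, 0],
    [-2.5, 10.6, -13, -0.184, 0],
    [-2.5, 10.6, -13, -0.184, 0],
    [-2.5, 10.7, -13, -0.184, 0],
    [0, 0, -30, 0, 0],
    [0, 0, 0, 0, 0],
  ],
  force=30,
)

```text
time_s: 1.52
eef_pos: [601.2, 95.5, 90.6]
eef_rot: [-0.52, -0.479, 0.522, -0.478]
force: [-0.2, -0.2, 0.4]
opening: 1.002
```

Request:
move_arm(
  targets=[
    [0.5, 0, -18, 0, 0],
    [0.3, 0, -18, 0, 0],
    [0, 0, 0, 0, 255],
    [0, 0, 0, 0, 255],
    [0, 0, 0, 0, 255],
    [0, 0, 0, 0, 255],
    [0, 0, 0, 0, 255],
    [0, 0, 0, 0, 255],
    [0, 0, 0, 0, 255],
  ],
  force=40,
)

```text
time_s: 2.65
eef_pos: [603.6, 95.6, 56.9]
eef_rot: [0.521, 0.478, -0.521, 0.478]
force: [-1.6, 0.4, 7.1]
opening: 0.154
```

Request:
move_arm(
  targets=[
    [0, 0, 5, 0, 255],
    [0, 0, 15, 0, 255],
    [0, 0, 30, 0, 255],
    [0, 0, 30, 0, 255],
    [0, 0, 30, 0, 255],
    [-25, -5, 10, 0, 255],
    [-35, -10, 0, 0, 255],
    [-35, -10, 0, 0, 255],
    [-35, -10, 0, 0, 255],
    [0, 0, 0, 0, 255],
  ],
)

```text
time_s: 3.9
eef_pos: [471.6, 59.9, 177.4]
eef_rot: [0.521, 0.478, -0.521, 0.478]
force: [0.1, -0.0, -0.8]
opening: 0.153
```

```bash
cat > look.py <<'E'
import sys
from cell import sense, read_camera
from h import *
s=sense(); print(s["time_s"],s["eef_pos"].round(1),s["force"].round(1),round(s["opening"],3))
for n in sys.argv[2].split(","):
    s=sense(); c=read_camera(n); c["pose"]=(s["eef_pos"],s["eef_rot"]); pickle.dump(c,open(f"{n}{sys.argv[1]}.pkl","wb"))
    im=c["image"][:,:,::-1]; 
    if n!="wrist": 
        x,y=[int(v) for v in sys.argv[3].split(",")] if n=="scene" else [int(v) for v in sys.argv[4].split(",")]
        im=cv2.resize(im[max(0,y-60):y+60,max(0,x-80):x+80],None,fx=4,fy=4,interpolation=cv2.INTER_CUBIC)
    cv2.imwrite(f"pics/{n}{sys.argv[1]}.png",im)
E
python3 look.py 1 scene 270,235
```

```text
3.9 [471.6  59.9 177.4] [ 0.1 -0.  -0.8] 0.153
```

View pics/scene1.png

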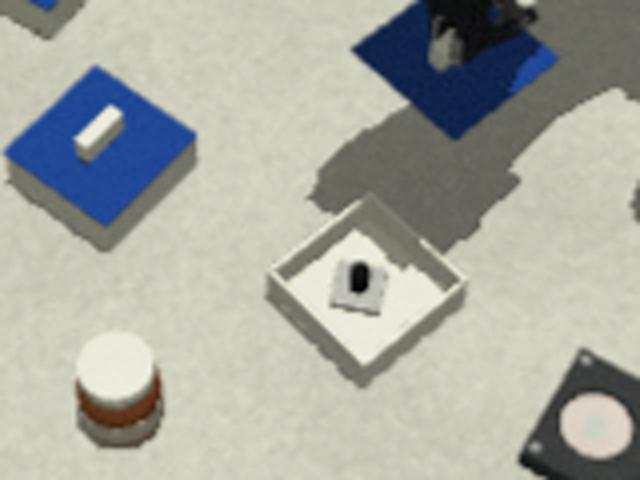

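The box at crop (360,285), scene pixel about (280,246), holds a grey square with a knob. That is the square insert, so I'll put this lid back.

Request:
move_arm(
  targets=[
    [35, 10, 0, 0, 255],
    [35, 10, 0, 0, 255],
    [35, 10, 0, 0, 255],
    [25, 5, -10, 0, 255],
    [0, 0, -30, 0, 255],
    [0, 0, -30, 0, 255],
    [0, 0, -25, 0, 255],
    [0, 0, -12, 0, 255],
    [0, 0, -6, 0, 255],
    [0, 0, -4, 0, 255],
    [0, 0, 0, 0, 255],
    [0, 0, 0, 0, 0],
    [0, 0, 0, 0, 0],
    [0, 0, 1, 0, 0],
    [0, 0, 2, 0, 0],
    [0, 0, 4, 0, 0],
  ],
)

```text
time_s: 5.95
eef_pos: [603.3, 95.5, 66.5]
eef_rot: [-0.521, -0.478, 0.521, -0.478]
force: [-0.1, 0.1, 0.2]
opening: 1.001
```

Request:
move_arm(
  targets=[
    [0, 0, 30, 0, 0],
    [0, 0, 30, 0, 0],
    [11.4, -47, 0, 0.04, 0],
    [11.4, -47, 0, 0.04, 0],
    [11.4, -47, 0, 0.04, 0],
    [11.4, -47, 0, 0.04, 0],
    [11.4, -47, 0, 0, 0],
    [0, 0, 0, 0, 0],
    [0, 0, -35, 0, 0],
    [0, 0, 0, 0, 0],
  ],
)

```text
time_s: 7.2
eef_pos: [659.0, -138.5, 89.5]
eef_rot: [0.48, 0.52, -0.481, 0.517]
force: [-0.5, -0.0, 0.3]
opening: 0.999
```

```bash
python3 look.py 2 wrist,scene 260,230
python3 - <<'E'
from h import *
for n in ["scene2","wrist2"]:
    c=pickle.load(open(n+".pkl","rb")); H=hsv(c); p=c["pose"] if "wrist" in n else None
    m=(H[...,0]>105)&(H[...,0]<130)&(H[...,1]>150)&(H[...,2]>40)
    for b in blobs(m): print(n,b.mean(0).round(), rect(plane(c,b,44,p)))
E
```

```text
7.2 [ 659.  -138.5   89.5] [-0.5 -0.   0.3] 0.999
scene2 [282. 244.] (array([604.9,  95.2]), array([109.3, 108.9]), 85.3)
scene2 [214. 211.] (array([ 663.2, -141. ]), array([108.7, 108. ]), 5.2)
wrist2 [269. 217.] (array([ 660.4, -140.3]), array([110.7, 110.3]), 4.6)
```

View pics/wrist2.png

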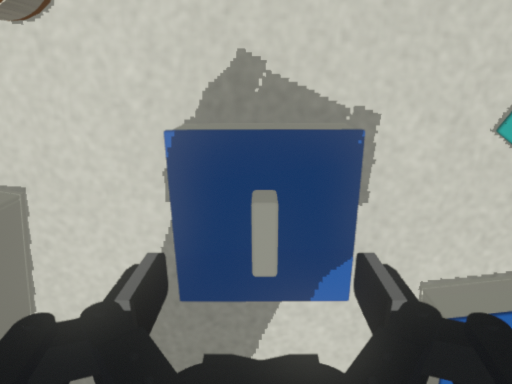

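View pics/scene2.png

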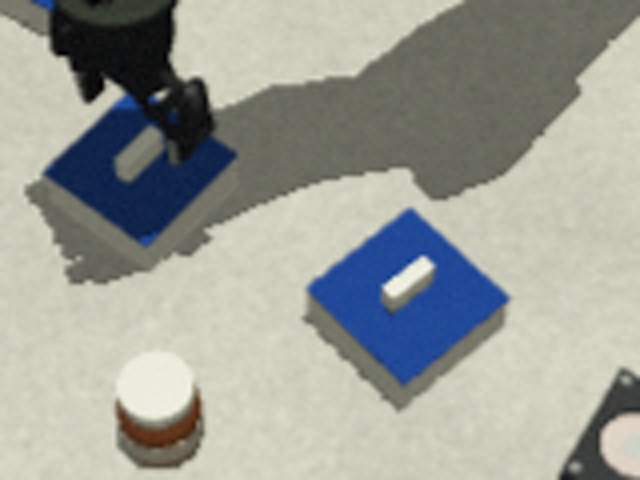

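The first lid is back flush, at the same scene position within 1 mm. The second lid is centred between the fingers, with its handle at wrist pixel (264,232).

Request:
move_arm(
  targets=[
    [1.4, -1.8, -16, 0, 0],
    [0, 0, -16, 0, 0],
    [0, 0, 0, 0, 255],
    [0, 0, 0, 0, 255],
    [0, 0, 0, 0, 255],
    [0, 0, 0, 0, 255],
    [0, 0, 0, 0, 255],
    [0, 0, 0, 0, 255],
    [0, 0, 5, 0, 255],
    [0, 0, 15, 0, 255],
    [0, 0, 30, 0, 255],
    [0, 0, 30, 0, 255],
    [0, 0, 30, 0, 255],
    [-25, -5, 10, 0, 255],
    [-35, -10, 0, 0, 255],
    [-35, -10, 0, 0, 255],
    [-35, -10, 0, 0, 255],
    [0, 0, 0, 0, 255],
  ],
)

```text
time_s: 9.55
eef_pos: [529.8, -177.5, 180.6]
eef_rot: [0.482, 0.518, -0.481, 0.518]
force: [0.2, -0.6, -0.7]
opening: 0.154
```

```bash
python3 look.py 3 scene 220,210
```

```text
9.55 [ 529.8 -177.5  180.6] [ 0.2 -0.6 -0.7] 0.154
```

View pics/scene3.png

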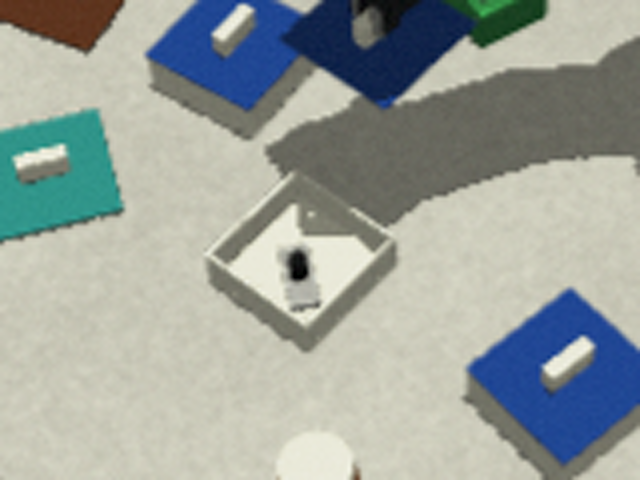

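That box, at crop (300,265), holds the aluminium slide holder bar, so the insert must be in the third box. I'll put this lid back.

Request:
move_arm(
  targets=[
    [35, 10, 0, 0, 255],
    [35, 10, 0, 0, 255],
    [35, 10, 0, 0, 255],
    [25, 5, -10, 0, 255],
    [0, 0, -30, 0, 255],
    [0, 0, -30, 0, 255],
    [0, 0, -25, 0, 255],
    [0, 0, -12, 0, 255],
    [0, 0, -6, 0, 255],
    [0, 0, -4, 0, 255],
    [0, 0, 0, 0, 255],
  ],
)

```text
time_s: 10.98
eef_pos: [662.0, -141.3, 62.7]
eef_rot: [0.481, 0.518, -0.481, 0.518]
force: [-0.3, 0.3, -1.7]
opening: 0.154
```

Request:
move_arm(
  targets=[
    [0, 0, -1.5, 0, 255],
    [0, 0, -1, 0, 255],
    [0, 0, 0, 0, 255],
  ],
)

```text
time_s: 11.35
eef_pos: [661.7, -141.4, 59.9]
eef_rot: [0.481, 0.518, -0.481, 0.518]
force: [-0.2, 0.0, -1.2]
opening: 0.151
```

Request:
move_arm(
  targets=[
    [0, 0, 0, 0, 0],
    [0, 0, 0, 0, 0],
    [0, 0, 3, 0, 0],
    [0, 0, 30, 0, 0],
    [0, 0, 35, 0, 0],
    [-21.6, -39, 0, 0.03, 0],
    [-21.6, -39, 0, 0.03, 0],
    [-21.6, -39, 0, 0.03, 0],
    [-21.6, -39, 0, 0, 0],
    [-21.6, -39, 0, 0, 0],
    [0, 0, -30, 0, 0],
    [0, 0, 0, 0, 0],
  ],
)

```text
time_s: 12.85
eef_pos: [552.7, -335.9, 96.5]
eef_rot: [0.457, 0.54, -0.457, 0.538]
force: [-0.1, -0.4, -0.3]
opening: 1.001
```

```bash
python3 look.py 4 wrist,scene 240,210
python3 - <<'E'
from h import *
for n in ["scene4","wrist4"]:
    c=pickle.load(open(n+".pkl","rb")); H=hsv(c); p=c["pose"] if "wrist" in n else None
    m=(H[...,0]>105)&(H[...,0]<130)&(H[...,1]>150)&(H[...,2]>40)
    for b in blobs(m): print(n,b.mean(0).round(), rect(plane(c,b,44,p)))
E
```

```text
12.85 [ 552.7 -335.9   96.5] [-0.1 -0.4 -0.3] 1.001
scene4 [282. 244.] (array([605.1,  95.1]), array([109.3, 108.9]), 85.4)
scene4 [215. 211.] (array([ 663. , -141.4]), array([108.6, 109.4]), 4.8)
scene4 [198. 160.] (array([ 555.3, -335.7]), array([110.3, 107.1]), 9.6)
wrist4 [266. 219.] (array([ 552.9, -335.9]), array([110.6, 110.3]), 10.5)
wrist4 [19. 46.] (array([ 631.8, -187.8]), array([47.3, 24.7]), 3.6)
```

View pics/scene4.png

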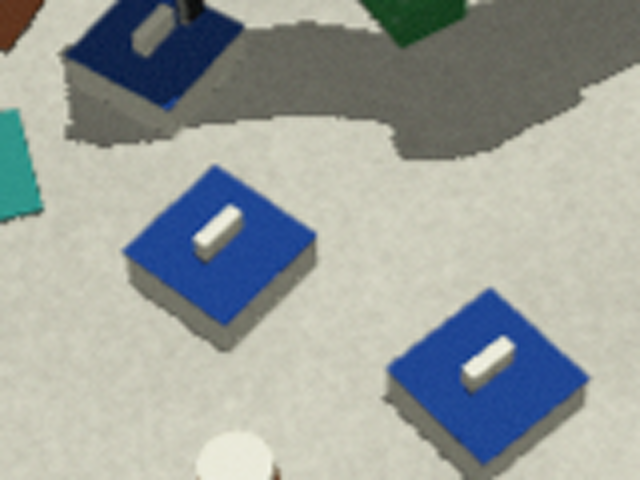

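View pics/wrist4.png

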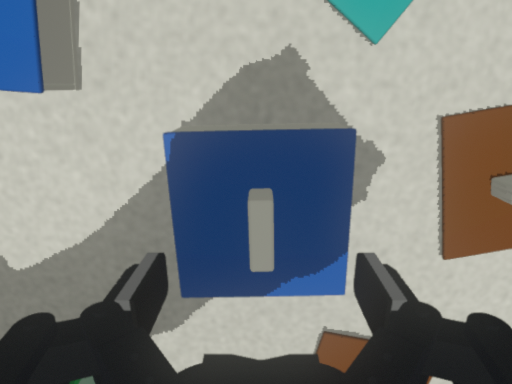

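Both earlier lids are seated, and the third is centred at wrist pixel (260,229). I'll lift it and set it on free bench at about (490,-130).

Request:
move_arm(
  targets=[
    [0, 0, -19, 0, 0],
    [0, 0, -18, 0, 0],
    [0, 0, 0, 0, 255],
    [0, 0, 0, 0, 255],
    [0, 0, 0, 0, 255],
    [0, 0, 0, 0, 255],
    [0, 0, 0, 0, 255],
    [0, 0, 0, 0, 255],
  ],
)

```text
time_s: 13.95
eef_pos: [554.0, -336.5, 61.4]
eef_rot: [0.457, 0.539, -0.457, 0.54]
force: [-0.5, 1.1, 7.1]
opening: 0.15
```

Request:
move_arm(
  targets=[
    [0, 0, 5, 0, 255],
    [0, 0, 15, 0, 255],
    [0, 0, 30, 0, 255],
    [0, 0, 20, 0, 255],
    [-12.6, 41.2, 0, 0, 255],
    [-12.6, 41.2, 0, 0, 255],
    [-12.6, 41.2, 0, 0, 255],
    [-12.6, 41.2, 0, 0, 255],
    [-12.6, 41.2, 0, 0, 255],
    [0, 0, 0, 0, 255],
    [0, 0, -30, 0, 255],
    [0, 0, -30, 0, 255],
    [0, 0, -20, 0, 255],
    [0, 0, -15, 0, 255],
    [0, 0, 0, 0, 255],
  ],
)

```text
time_s: 15.82
eef_pos: [490.5, -130.6, 35.4]
eef_rot: [0.457, 0.54, -0.457, 0.539]
force: [-0.8, -0.7, 0.5]
opening: 0.151
```

Request:
move_arm(
  targets=[
    [0, 0, -6, 0, 255],
    [0, 0, -3, 0, 255],
    [0, 0, -1, 0, 255],
    [0, 0, 0, 0, 255],
  ],
)

```text
time_s: 16.32
eef_pos: [490.8, -130.3, 25.9]
eef_rot: [0.457, 0.539, -0.457, 0.54]
force: [-0.6, 0.3, -0.5]
opening: 0.151
```

```bash
python3 look.py 5 scene 220,190
```

```text
16.325 [ 490.8 -130.3   25.9] [-0.6  0.3 -0.5] 0.151
```

View pics/scene5.png

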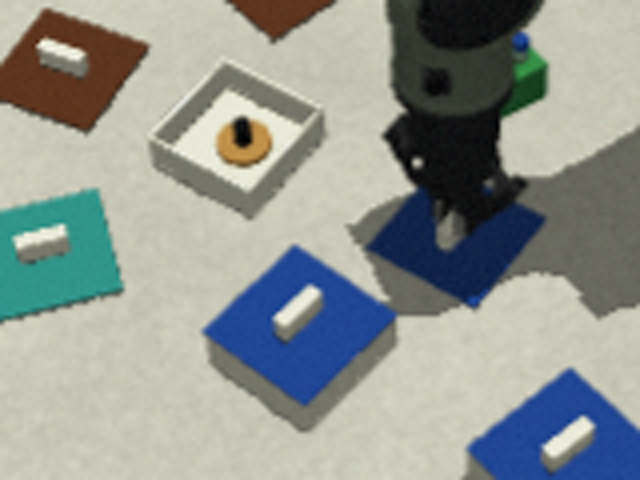

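The brass disc with its black knob is in the third box, at crop (243,140). I'll release the lid and go above the box.

Request:
move_arm(
  targets=[
    [0, 0, 0, 0, 0],
    [0, 0, 0, 0, 0],
    [0, 0, 3, 0, 0],
    [0, 0, 35, 0, 0],
    [0, 0, 40, 0, 0],
    [0, 0, 35, 0, 0],
    [12.6, -41.2, 0, 0, 0],
    [12.6, -41.2, 0, 0, 0],
    [12.6, -41.2, 0, 0, 0],
    [12.6, -41.2, 0, 0, 0],
    [12.6, -41.2, 0, 0, 0],
    [0, 0, 0, 0, 0],
  ],
)

```text
time_s: 17.88
eef_pos: [553.2, -339.6, 138.7]
eef_rot: [0.458, 0.538, -0.459, 0.539]
force: [0.3, 0.5, -0.3]
opening: 1.0
```

```bash
python3 look.py 6 wrist,scene 220,190
python3 - <<'E'
from h import *
c=pickle.load(open("wrist6.pkl","rb")); H=hsv(c); p=c["pose"]
m=(H[...,0]>8)&(H[...,0]<28)&(H[...,1]>90)&(H[...,2]>80)
for b in blobs(m,200): print("brass",b.mean(0).round(),cv2.boundingRect(b), rect(plane(c,b,12,p)))
c=pickle.load(open("scene6.pkl","rb")); H=hsv(c)
m=(H[...,0]>8)&(H[...,0]<28)&(H[...,1]>90)&(H[...,2]>80)
for b in blobs(m,60): 
  print("scene brass",b.mean(0).round(), rect(plane(c,b,12)))
E
```

```text
17.875 [ 553.2 -339.6  138.7] [ 0.3  0.5 -0.3] 1.0
brass [332. 334.] (296, 303, 75, 64) (array([ 409.1, -438.5]), array([68.3, 71.7]), 85.9)
brass [254. 190.] (225, 162, 59, 57) (array([ 548.3, -335. ]), array([49.7, 49.2]), 9.2)
brass [464. 165.] (410, 95, 102, 140) (array([ 596.1, -505.8]), array([109.5,  87.5]), 19.7)
scene brass [200. 166.] (array([ 552.7, -334. ]), array([49.8, 45.8]), 48.0)
scene brass [101. 157.] (array([ 767.1, -622.1]), array([137.8,  90.9]), 78.4)
scene brass [156. 147.] (array([ 602.8, -517.3]), array([109.7, 110.4]), 19.4)
scene brass [215. 121.] (array([ 374.7, -457.5]), array([109.1,  77.3]), 86.2)
scene brass [257. 108.] (array([ 207.7, -390.2]), array([109.5, 108.4]), 50.8)
scene brass [245.  56.] (array([  19.8, -659.8]), array([256.1, 140.3]), 43.7)
```

View pics/wrist6.png

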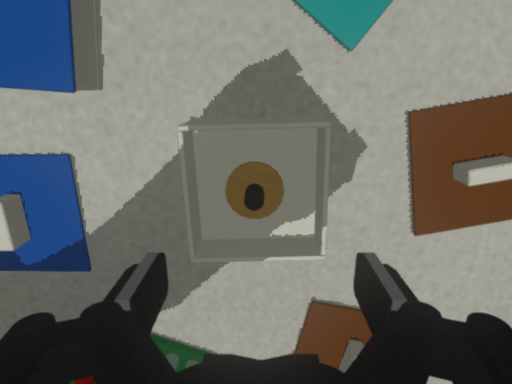

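View pics/scene6.png

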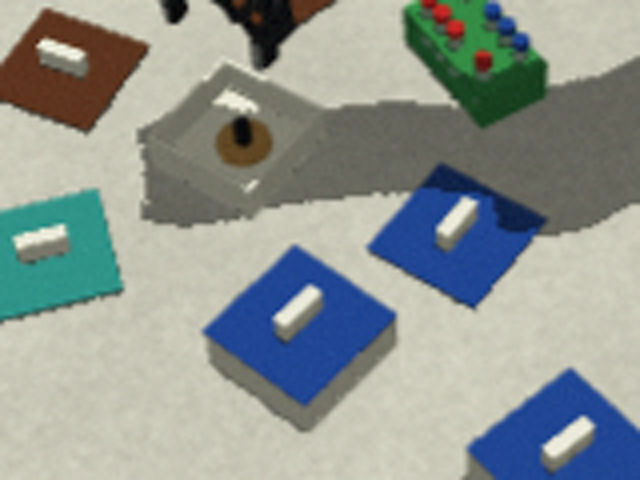

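The brass disc is at wrist pixel (254,190), or (548.3,-335.0), with a measured diameter of about 49.5 mm. The open fingers are wider than the box, so I'll part-close them before going down.

Request:
move_arm(
  targets=[
    [-2.4, 2.3, -10, 0, 110],
    [-2.5, 2.3, -20, 0, 110],
    [0, 0, -20, 0, 110],
    [0, 0, -15, 0, 110],
    [0, 0, 0, 0, 110],
    [0, 0, 0, 0, 110],
  ],
)

```text
time_s: 18.73
eef_pos: [549.0, -331.9, 74.2]
eef_rot: [0.457, 0.539, -0.457, 0.54]
force: [0.4, 0.1, -0.5]
opening: 0.568
```

```bash
python3 look.py 7 wrist
python3 - <<'E'
from h import *
c=pickle.load(open("wrist7.pkl","rb")); H=hsv(c); p=c["pose"]
m=(H[...,0]>8)&(H[...,0]<28)&(H[...,1]>90)&(H[...,2]>80)
for b in blobs(m,200): print("brass",b.mean(0).round(),cv2.boundingRect(b), rect(plane(c,b,12,p)))
E
```

```text
18.725 [ 549.  -331.9   74.2] [ 0.4  0.1 -0.5] 0.568
brass [383. 373.] (371, 358, 32, 26) (array([ 434. , -452.9]), array([25.9, 28.3]), 8.0)
brass [265. 215.] (228, 179, 76, 72) (array([ 548.8, -335.2]), array([49.9, 49.3]), 9.4)
brass [489. 190.] (466, 108, 46, 163) (array([ 586.5, -478. ]), array([109.9,  32.3]), 21.1)
```

View pics/wrist7.png

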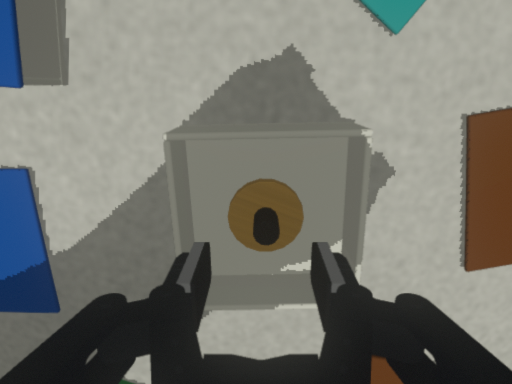

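Request:
move_arm(
  targets=[
    [-0.3, -3.2, -5, 0, 110],
    [0, 0, -20, 0, 110],
    [0, 0, -15, 0, 110],
    [0, 0, -8, 0, 110],
    [0, 0, 0, 0, 110],
  ],
)

```text
time_s: 19.4
eef_pos: [548.1, -334.8, 24.9]
eef_rot: [0.457, 0.54, -0.457, 0.539]
force: [-0.8, 0.2, 1.2]
opening: 0.57
```

Request:
move_arm(
  targets=[
    [0.4, -0.2, -1, 0, 110],
    [0, 0, 0, 0, 180],
    [0, 0, 0, 0, 255],
    [0, 0, 0, 0, 255],
    [0, 0, 0, 0, 255],
    [0, 0, 0, 0, 255],
    [0, 0, 0, 0, 255],
  ],
  force=50,
)

```text
time_s: 20.27
eef_pos: [549.1, -335.3, 25.3]
eef_rot: [0.457, 0.539, -0.457, 0.54]
force: [-1.4, 1.0, 6.1]
opening: 0.167
```

Request:
move_arm(
  targets=[
    [0, 0, 3, 0, 255],
    [0, 0, 6, 0, 255],
    [0, 0, 12, 0, 255],
    [0, 0, 20, 0, 255],
    [0, 0, 25, 0, 255],
    [0, 0, 25, 0, 255],
    [0, 0, 25, 0, 255],
    [0, 0, 10, 0, 255],
    [0, 0, 0, 0, 255],
  ],
)

```text
time_s: 21.4
eef_pos: [549.1, -335.2, 151.6]
eef_rot: [0.457, 0.539, -0.457, 0.54]
force: [0.1, -0.2, -1.6]
opening: 0.166
```

```bash
python3 look.py 8 wrist,scene,side 220,170 330,200
python3 - <<'E'
from h import *
c=pickle.load(open("wrist8.pkl","rb")); H=hsv(c); p=c["pose"]
m=(H[...,0]>8)&(H[...,0]<28)&(H[...,1]>90)&(H[...,2]>60)
for b in blobs(m,200): print("brass",b.mean(0).round(),cv2.boundingRect(b), rect(plane(c,b,p[0][2]-25.3+12,p)))
E
```

```text
21.4 [ 549.1 -335.2  151.6] [ 0.1 -0.2 -1.6] 0.166
brass [260. 233.] (212, 204, 97, 54) (array([ 559.6, -333. ]), array([28.8, 49.3]), 10.1)
brass [464. 159.] (409, 91, 103, 136) (array([ 610.4, -422.5]), array([59.4, 49.8]), 19.6)
```

View pics/wrist8.png

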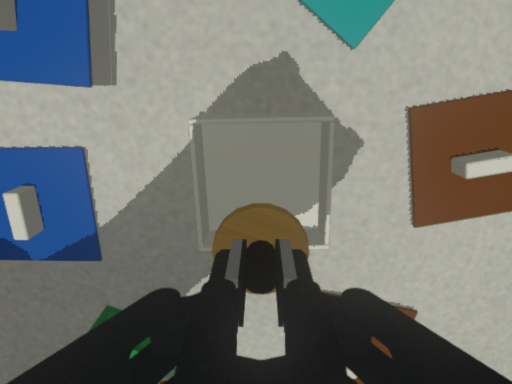

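View pics/side8.png

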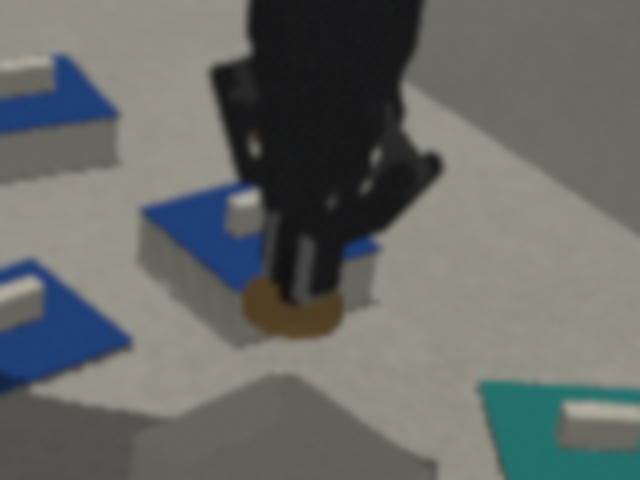

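The insert hangs level in the grip, with its centre at the TCP. I'll carry it to a hover short of the stage so the recess stays in the wrist view.

Request:
move_arm(
  targets=[
    [-3.7, 10, 2, 0, 255],
    [-3.7, 25, 2, 0, 255],
    [-3.7, 40, 2, 0, 255],
    [-3.7, 50, 2, 0, 255],
    [-3.7, 50, 0, 0, 255],
    [-3.7, 50, 0, 0, 255],
    [-3.7, 50, 0, 0, 255],
    [-3.7, 50, 0, 0, 255],
    [-3.7, 50, 0, 0, 255],
    [-3.7, 50, 0, 0, 255],
    [-3.7, 50, 0, 0, 255],
    [-3.7, 50, 0, 0, 255],
    [-3.7, 50, 0, 0, 255],
    [-3.7, 30, 0, 0, 255],
    [-3.7, 15, 0, 0, 255],
    [-3.7, 10, 0, 0, 255],
    [0, 0, 0, 0, 255],
    [0, 0, 0, 0, 255],
  ],
)

```text
time_s: 23.8
eef_pos: [490.0, 293.7, 158.9]
eef_rot: [0.457, 0.539, -0.458, 0.539]
force: [-0.8, -0.3, -1.5]
opening: 0.163
```

```bash
python3 look.py 9 wrist
python3 - <<'E'
from h import *
c=pickle.load(open("wrist9.pkl","rb")); print(c["pose"][0], proj(c,[[570,295,16]],c["pose"]))
E
```

```text
23.8 [490.  293.7 158.9] [-0.8 -0.3 -1.5] 0.163
[490.0362271  293.73284433 158.90642359] [[274.81179989  88.11698351]]
```

View pics/wrist9.png

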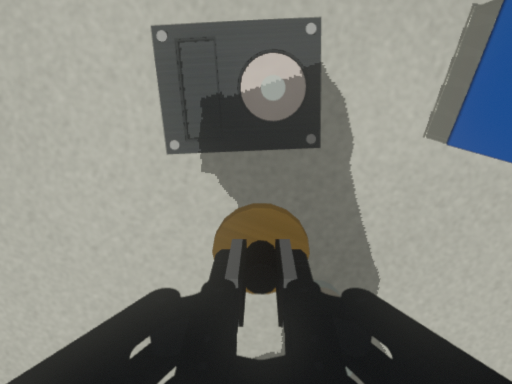

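The stage's round recess is at wrist pixel (272,87), half in shadow. Next I'll fit it.

Run:
```python
from h import *
c=pickle.load(open("wrist9.pkl","rb")); p=c["pose"]
g=c["image"].astype(int).mean(2)
print(g[87,225:325:4].round(), g[110,225:325:4].round())
for th in (85,95,105):
    m=np.zeros(g.shape,bool); m[40:135,230:318]=g[40:135,230:318]>th
    for b in blobs(m,1000):
        e=cv2.fitEllipse(cv2.convexHull(b.astype(np.int32).reshape(-1,1,2)))
        q=plane(c,b,16,p); (x,y),r=cv2.minEnclosingCircle(q[:,:2].astype(np.float32))
        print(th,np.round(e[0],1),np.round(e[1],1),plane(c,[e[0]],16,p).round(1),rect(q),"mec",round(x,1),round(y,1),round(r,1))
# plate from dark mask
m=np.zeros(g.shape,bool); m[:170,140:335]=True
corn=[(152,26),(320,17),(321,148),(167,153)]
print(plane(c,corn,22,p).round(1), rect(plane(c,corn,22,p)))
# plate screws as check
H=hsv(c)
```

```text
[ 77.  77.  77.  58. 174. 181. 183. 181. 121. 154. 157. 156. 156. 156.
 156. 133. 114. 113. 113. 113.  94.  53.  56.  55.  93.] [ 47.  47.  47.  47.  48.  47.  76. 111. 110. 110. 112. 111. 111. 111.
 112. 111. 110. 111.  58.  50.  51.  50.  51.  52. 102.]
85 [272.6  86.1] [65.1 68.2] [[571.3 297.1  16. ]] (array([570.4, 296.9]), array([53.4, 52.7]), 30.5) mec 570.6 297.0 26.8
95 [272.6  85.9] [64.8 67.5] [[571.4 297.1  16. ]] (array([570.7, 297.1]), array([51.7, 53.2]), 9.4) mec 570.9 297.1 26.7
105 [272.4  85.8] [63.9 67.3] [[571.5 297.2  16. ]] (array([570.7, 297. ]), array([51.7, 51.7]), 9.4) mec 570.9 296.9 26.6
[[600.1 396.1  22. ]
 [626.7 270.4  22. ]
 [528.7 248.3  22. ]
 [503.3 376.5  22. ]] (array([565. , 322.3]), array([100.5, 130.8]), 11.4)
```

Request:
move_arm(
  targets=[
    [12, 0.5, 0, 0, 255],
    [25, 0.8, 0, 0, 255],
    [25, 0.8, -10, 0, 255],
    [13, 0.6, -20, 0, 255],
    [5.6, 0.2, -25, 0, 255],
    [0, 0, -25, 0, 255],
    [0, 0, -20, 0, 255],
    [0, 0, 0, 0, 255],
    [0, 0, 0, 0, 255],
  ],
)

```text
time_s: 24.98
eef_pos: [570.9, 297.8, 59.6]
eef_rot: [0.458, 0.539, -0.457, 0.54]
force: [-0.7, 0.5, -1.8]
opening: 0.164
```

```bash
python3 look.py 10 wrist,scene,side 335,275 225,150
```

```text
24.975 [570.9 297.8  59.6] [-0.7  0.5 -1.8] 0.164
```

View pics/wrist10.png

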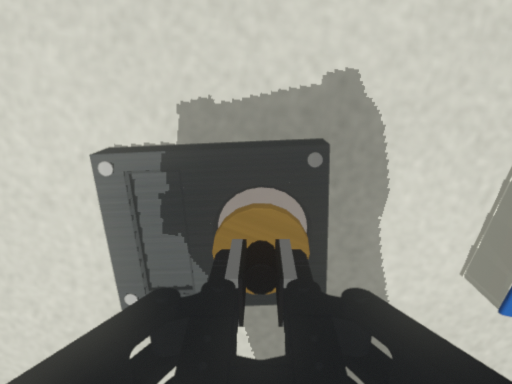

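View pics/scene10.png

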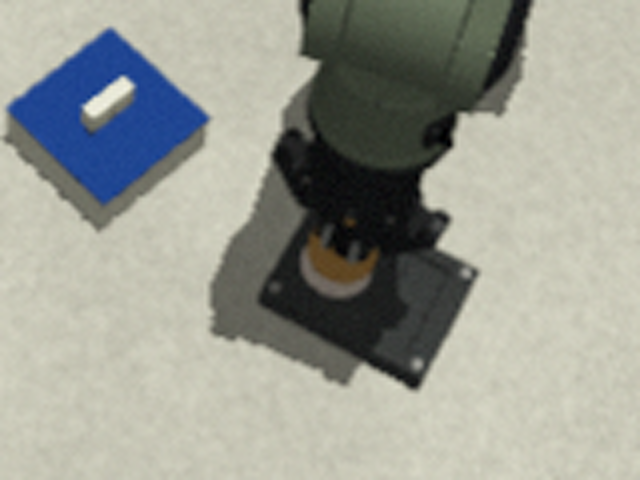

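The insert hovers over the recess, whose pale crescent shows at wrist pixel (262,195). I'll compare the two arcs in this single view.

Run:
```python
from h import *
from scipy.optimize import least_squares
c=pickle.load(open("wrist10.pkl","rb")); p=c["pose"]; H=hsv(c); g=c["image"].astype(int).mean(2)
def fit(px,z,r):
    q=plane(c,px,z,p)[:,:2]
    s=least_squares(lambda v:np.hypot(*(q-v).T)-r,q.mean(0)-[15,0],loss="soft_l1"); return s.x.round(2),np.abs(s.fun).mean().round(2)
br=(H[...,0]>8)&(H[...,0]<28)&(H[...,1]>90)
E=[];F=[]
for u in range(220,305,2):
    col=br[150:260,u]; 
    if col.any(): E.append((u,150+np.argmax(col)))
for u in range(226,300,2):
    col=(g[160:230,u]>95)
    if col.any(): F.append((u,160+np.argmax(col)-0.5))
print(E[::6],F[::6])
print("insert",fit(E,p[0][2]-13.3,25),"recess",fit(F,16,27), fit(F,16,26.5))
```

```text
[(220, np.int64(225)), (232, np.int64(212)), (244, np.int64(206)), (256, np.int64(204)), (268, np.int64(204)), (280, np.int64(208)), (292, np.int64(215)), (304, np.int64(231))] [(226, np.float64(202.5)), (238, np.float64(193.5)), (250, np.float64(188.5)), (262, np.float64(186.5)), (274, np.float64(188.5)), (286, np.float64(193.5)), (298, np.float64(203.5))]
insert (array([570.91, 298.09]), np.float64(0.22)) recess (array([568.65, 296.76]), np.float64(0.18)) (array([569.2 , 296.85]), np.float64(0.21))
```

Request:
move_arm(
  targets=[
    [-0.8, -1, -8, 0, 255],
    [0, 0, -7, 0, 255],
    [0, 0, -3, 0, 255],
    [0, 0, -1.5, 0, 255],
    [0, 0, 0, 0, 255],
  ],
)

```text
time_s: 25.75
eef_pos: [569.4, 296.7, 39.2]
eef_rot: [0.457, 0.539, -0.457, 0.539]
force: [0.6, -0.5, -1.0]
opening: 0.161
```

Request:
move_arm(
  targets=[
    [0, 0, -1, 0, 255],
    [0, 0, -1, 0, 255],
    [0, 0, 0, 0, 255],
  ],
)

```text
time_s: 26.12
eef_pos: [569.5, 296.8, 37.3]
eef_rot: [0.457, 0.539, -0.457, 0.539]
force: [-0.2, 0.1, 0.0]
opening: 0.166
```

Request:
move_arm(
  targets=[
    [0, 0, -0.4, 0, 255],
    [0, 0, 0, 0, 120],
    [0, 0, 0, 0, 90],
    [0, 0, 0, 0, 60],
    [0, 0, 3, 0, 30],
    [0, 0, 20, 0, 0],
    [0, 0, 30, 0, 0],
    [-20, 0, 30, 0, 0],
    [-40, 0, 20, 0, 0],
    [0, 0, 0, 0, 0],
  ],
)

```text
time_s: 27.38
eef_pos: [508.2, 297.8, 142.8]
eef_rot: [0.458, 0.54, -0.456, 0.54]
force: [0.2, 0.9, -0.3]
opening: 0.999
```

```bash
python3 look.py 11 wrist,scene 335,275
python3 - <<'E'
from h import *
c=pickle.load(open("wrist11.pkl","rb")); p=c["pose"]; H=hsv(c)
br=(H[...,0]>8)&(H[...,0]<28)&(H[...,1]>90)&(H[...,2]>50)
for b in blobs(br,300): print(b.mean(0).round(),cv2.boundingRect(b),rect(plane(c,b,24,p)))
E
```

```text
27.375 [508.2 297.8 142.8] [ 0.2  0.9 -0.3] 0.999
[275. 115.] (243, 82, 66, 66) (array([568.5, 296.6]), array([48.8, 49.8]), 9.5)
```

View pics/wrist11.png

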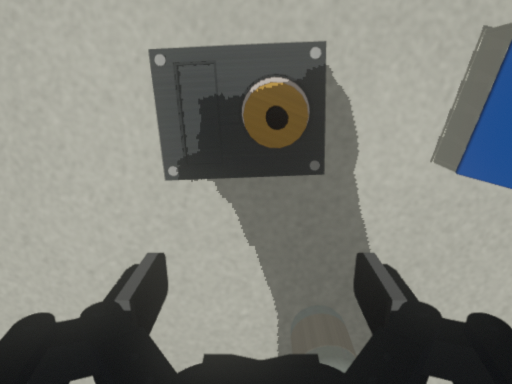

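View pics/scene11.png

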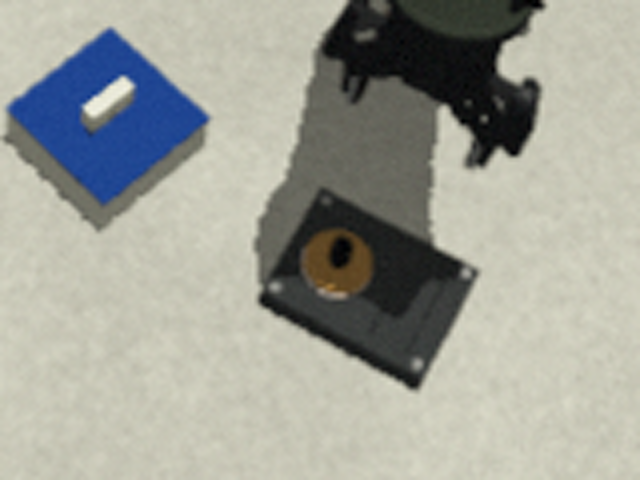

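The insert sits in the recess, with a thin pale gap on its +x side at wrist pixel (275,78). I'll check its height and tilt from the range image.

Run:
```python
from h import *
c=pickle.load(open("wrist11.pkl","rb")); p=c["pose"]; H=hsv(c); K,d,Rw,o=cam(c,p)
br=(H[...,0]>8)&(H[...,0]<28)&(H[...,1]>90)&(H[...,2]>50); br[200:]=0
br=cv2.erode(br.astype(np.uint8),np.ones((7,7)))
def pts(m):
    v,u=np.nonzero(m); z=c["range_z"][v,u]; ok=z>0
    n=cv2.undistortPoints(np.c_[u,v].astype(float).reshape(-1,1,2),K,d).reshape(-1,2)
    P=(np.c_[n,np.ones(len(n))]*z[:,None])@Rw.T+o; return P[ok]
def pl(P):
    A=np.c_[P[:,:2]-P[:,:2].mean(0),np.ones(len(P))]; s=np.linalg.lstsq(A,P[:,2],rcond=None)[0]; return s.round(3),len(P)
print("disc",pl(pts(br)))
m=np.zeros(br.shape);m[60:165,222:238]=1;print("plate",pl(pts(m)))
m=np.zeros(br.shape);m[52:64,175:310]=1;print("plate top edge",pl(pts(m)))
```

```text
disc (array([-1.0000e-03,  1.0000e-03,  2.5205e+01]), 1888)
plate (array([ 3.0000e-03, -4.0000e-03,  2.3226e+01]), 1674)
plate top edge (array([1.8000e-02, 1.0000e-03, 2.3183e+01]), 1612)
```

The disc is 2.0 mm proud of the plate and level to about 0.001, so the insert is seated. Next I'll get the third lid.

Request:
move_arm(
  targets=[
    [-1.8, -20, 0, 0, 0],
    [-1.8, -45, 0, 0, 0],
    [-1.8, -50, 0, 0, 0],
    [-1.8, -50, 0, 0, 0],
    [-1.8, -50, 0, 0, 0],
    [-1.8, -50, 0, 0, 0],
    [-1.8, -50, 0, 0, 0],
    [-1.8, -50, -10, 0, 0],
    [-1.8, -40, -25, 0, 0],
    [-1.4, -23, -25, 0, 0],
    [0, 0, 0, 0, 0],
    [0, 0, 0, 0, 0],
  ],
)

```text
time_s: 28.98
eef_pos: [491.9, -131.4, 80.1]
eef_rot: [0.457, 0.539, -0.457, 0.539]
force: [-0.0, -0.3, -0.0]
opening: 1.002
```

```bash
python3 look.py 12 wrist
python3 - <<'E'
from h import *
c=pickle.load(open("wrist12.pkl","rb")); H=hsv(c); p=c["pose"]
m=(H[...,0]>105)&(H[...,0]<130)&(H[...,1]>150)&(H[...,2]>40)
for b in blobs(m): print(b.mean(0).round(), rect(plane(c,b,8,p)))
E
```

```text
28.975 [ 491.9 -131.4   80.1] [-0.  -0.3 -0. ] 1.002
[258. 205.] (array([ 489.8, -130.4]), array([109.8, 110.1]), 9.4)
[177. 147.] (array([523.7, -72.6]), array([24.6,  7.7]), 4.9)
[334.  12.] (array([ 615.6, -151.9]), array([ 18.8, 134.3]), 9.9)
```

View pics/wrist12.png

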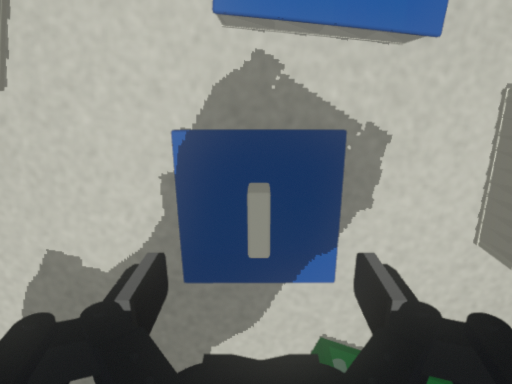

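Request:
move_arm(
  targets=[
    [-2, 1, -20, 0, 0],
    [0, 0, -20, 0, 0],
    [0, 0, -15, 0, 0],
    [0, 0, 0, 0, 255],
    [0, 0, 0, 0, 255],
    [0, 0, 0, 0, 255],
    [0, 0, 0, 0, 255],
    [0, 0, 0, 0, 255],
    [0, 0, 0, 0, 255],
  ],
  force=40,
)

```text
time_s: 30.15
eef_pos: [490.2, -130.3, 25.5]
eef_rot: [0.457, 0.539, -0.457, 0.54]
force: [-0.7, 0.6, 9.7]
opening: 0.151
```

Request:
move_arm(
  targets=[
    [0, 0, 5, 0, 255],
    [0, 0, 15, 0, 255],
    [0, 0, 30, 0, 255],
    [0, 0, 30, 0, 255],
    [12.6, -41.1, 5, 0, 255],
    [12.6, -41.1, 0, 0, 255],
    [12.6, -41.1, 0, 0, 255],
    [12.6, -41.1, 0, 0, 255],
    [12.6, -41.1, 0, 0, 255],
    [0, 0, 0, 0, 255],
    [0, 0, 0, 0, 255],
  ],
)

```text
time_s: 31.52
eef_pos: [552.7, -335.2, 110.4]
eef_rot: [0.457, 0.54, -0.457, 0.539]
force: [-0.1, 0.8, -1.0]
opening: 0.152
```

```bash
python3 look.py 13 wrist,scene 220,190
python3 - <<'E'
from h import *
c=pickle.load(open("wrist13.pkl","rb")); H=hsv(c); p=c["pose"]
print("dz grip", p[0])
m=(H[...,0]>105)&(H[...,0]<130)&(H[...,1]>150)&(H[...,2]>30)
for b in blobs(m): print(b.mean(0).round(), cv2.boundingRect(b), rect(plane(c,b,p[0][2]-17.5,p)))
E
```

```text
31.525 [ 552.7 -335.2  110.4] [-0.1  0.8 -1. ] 0.152
dz grip [ 552.72032429 -335.18577245  110.37660912]
[261. 324.] (239, 311, 44, 23) (array([ 505., -343.]), array([15.4, 24.9]), 9.3)
[263. 215.] (153, 141, 211, 156) (array([ 564.6, -332.8]), array([ 85.9, 110.2]), 9.4)
[27. 45.] (0, 0, 58, 92) (array([ 632.4, -215.8]), array([38.5, 27.2]), 3.6)
```

View pics/wrist13.png

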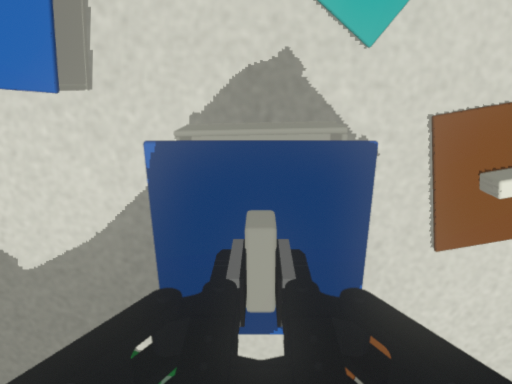

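The lid is aligned over the box at about (552.7,-334.8), so I'll lower it.

Request:
move_arm(
  targets=[
    [0.2, -0.9, -15, 0, 255],
    [0, 0, -15, 0, 255],
    [0, 0, -9, 0, 255],
    [0, 0, -5, 0, 255],
    [0, 0, -2, 0, 255],
    [0, 0, 0, 0, 255],
  ],
)

```text
time_s: 32.38
eef_pos: [553.1, -336.7, 64.0]
eef_rot: [0.457, 0.539, -0.457, 0.539]
force: [0.3, -0.5, -1.4]
opening: 0.151
```

Request:
move_arm(
  targets=[
    [0, 0, -1.5, 0, 255],
    [0, 0, -1.2, 0, 255],
    [0, 0, 0, 0, 255],
    [0, 0, 0, 0, 0],
    [0, 0, 0, 0, 0],
    [0, 0, 0, 0, 0],
    [0, 0, 5, 0, 0],
    [0, 0, 30, 0, 0],
    [0, 0, 40, 0, 0],
    [0, 20, 40, 0, 0],
    [-10, 40, 40, 0, 0],
    [-30, 60, 20, 0, 0],
    [-30, 60, 0, 0, 0],
    [0, 60, 0, 0, 0],
    [0, 30, 0, 0, 0],
    [0, 0, 0, 0, 0],
  ],
)

```text
time_s: 34.38
eef_pos: [488.5, -74.9, 234.5]
eef_rot: [0.457, 0.54, -0.456, 0.54]
force: [0.2, -0.7, -0.8]
opening: 0.996
```

```bash
python3 look.py 14 scene,side 256,192 256,192
python3 - <<'E'
from h import *
for n in ["scene","side"]:
    c=pickle.load(open(n+"14.pkl","rb")); c0=pickle.load(open(n+"0.pkl","rb")); 
    cv2.imwrite(f"pics/{n}14f.png",c["image"][:,:,::-1]); K,d,Rw,o=cam(c)
    for cc in (c0,c):
      H=hsv(cc); m=(H[...,0]>105)&(H[...,0]<130)&(H[...,1]>150)&(H[...,2]>40)
      for b in blobs(m):
        e=np.zeros(m.shape,np.uint8); cv2.drawContours(e,[b.astype(np.int32).reshape(-1,1,2)],-1,1,-1); e=(cv2.erode(e,np.ones((3,3)))>0)&m
        v,u=np.nonzero(e); z=cc["range_z"][v,u]; nn=cv2.undistortPoints(np.c_[u,v].astype(float).reshape(-1,1,2),K,d).reshape(-1,2)
        P=(np.c_[nn,np.ones(len(nn))]*z[:,None])@Rw.T+o
        s=np.linalg.lstsq(np.c_[P[:,:2]-P[:,:2].mean(0),np.ones(len(P))],P[:,2],rcond=None)[0]
        print(n,"start" if cc is c0 else "end",rect(plane(cc,b,44)),"z,slopes",s[2].round(1),s[:2].round(3))
E
```

```text
34.375 [488.5 -74.9 234.5] [ 0.2 -0.7 -0.8] 0.996
scene start (array([604.8,  94.4]), array([110.9, 109.1]), 85.3) z,slopes 45.9 [0.594 0.454]
scene start (array([ 663.2, -141. ]), array([108.3, 108.6]), 4.8) z,slopes 46.6 [0.516 0.653]
scene start (array([ 555.9, -335.1]), array([108.8, 108. ]), 9.6) z,slopes 46.8 [0.522 0.699]
scene end (array([605.1,  95.1]), array([109.3, 108.9]), 85.4) z,slopes 54.0 [1.119 0.867]
scene end (array([ 662.9, -141.6]), array([109. , 109.2]), 4.1) z,slopes 46.2 [0.512 0.667]
scene end (array([ 555.3, -335.9]), array([109.2, 106.8]), 9.4) z,slopes 47.0 [0.506 0.711]
side start (array([ 551.8, -337.3]), array([108. , 107.7]), 10.5) z,slopes 46.7 [-0.321 -0.396]
side start (array([ 658.6, -140.9]), array([105.4, 107. ]), 4.4) z,slopes 47.9 [-0.306 -0.405]
side start (array([600.1,  93.5]), array([100.6, 104.4]), 84.8) z,slopes 50.3 [-0.203 -0.419]
side start (array([  12.1, 1145.8]), array([ 84.3, 263.8]), 2.8) z,slopes 74.4 [ 0.176 -0.235]
side end (array([ 551.7, -338. ]), array([107.9, 107.4]), 9.4) z,slopes 47.2 [-0.349 -0.427]
side end (array([ 658.4, -143.3]), array([105.4, 104.4]), 4.4) z,slopes 46.9 [-0.259 -0.365]
side end (array([600.4,  93.5]), array([100.6, 105.1]), 84.7) z,slopes 48.2 [-0.191 -0.398]
side end (array([  14.1, 1150.5]), array([ 88.8, 261. ]), 9.1) z,slopes 64.6 [-0.136 -0.261]
```

View pics/scene14f.png

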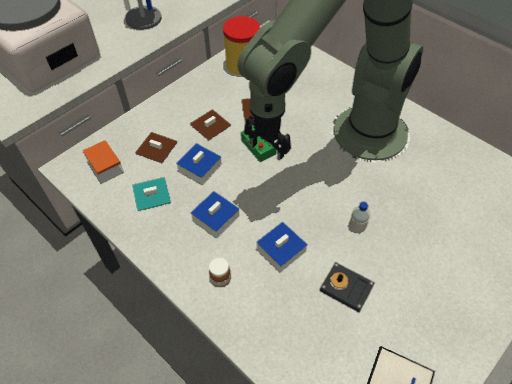

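View pics/side14f.png

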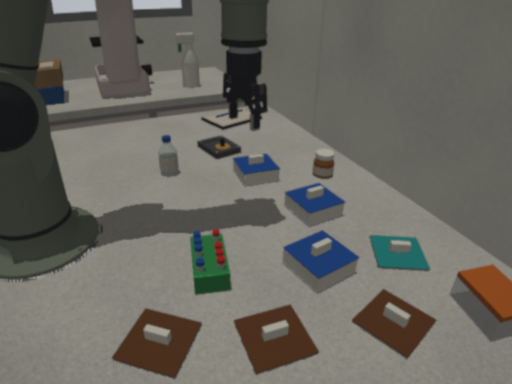

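All three lids are back where they started in both views, and the bottle, rack and jar haven't moved. The range-plane slopes were already off in the starting pictures, so I'll repeat the flatness check from the wrist, with outliers rejected.

Request:
move_arm(
  targets=[
    [20, -30, 0, 0, 0],
    [20, -40, 20, 0, 0],
    [10, -50, 20, 0, 0],
    [10, -40, 0, 0, 0],
    [0, -15, 0, 0, 0],
    [0, 0, 0, 0, 0],
    [0, 0, 0, 0, 0],
  ],
)

```text
time_s: 35.35
eef_pos: [548.3, -251.1, 274.0]
eef_rot: [0.457, 0.54, -0.457, 0.539]
force: [0.2, 0.5, 0.2]
opening: 1.004
```

```bash
python3 look.py 15 wrist
python3 - <<'E'
from h import *
from scipy.optimize import least_squares
c=pickle.load(open("wrist15.pkl","rb")); p=c["pose"]; K,d,Rw,o=cam(c,p); H=hsv(c)
m=(H[...,0]>105)&(H[...,0]<130)&(H[...,1]>150)&(H[...,2]>40)
for b in blobs(m,800):
    e=cv2.erode(m.astype(np.uint8),np.ones((7,7))); x,y,w,h=cv2.boundingRect(b); q=np.zeros_like(e); q[y:y+h,x:x+w]=e[y:y+h,x:x+w]
    v,u=np.nonzero(q); z=c["range_z"][v,u]; nn=cv2.undistortPoints(np.c_[u,v].astype(float).reshape(-1,1,2),K,d).reshape(-1,2)
    P=((np.c_[nn,np.ones(len(nn))]*z[:,None])@Rw.T+o)[z>0]; 
    s=least_squares(lambda a:P[:,2]-a[0]-(P[:,:2]-P[:,:2].mean(0))@a[1:],[44,0,0],loss="soft_l1")
    print(rect(plane(c,b,44,p)),(x,y,w,h),"z",s.x.round(4))
E
```

```text
35.35 [ 548.3 -251.1  274. ] [0.2 0.5 0.2] 1.004
(array([ 553.1, -336.3]), array([108.2, 109.9]), 9.4) (286, 121, 101, 92) z [4.51984e+01 3.00000e-04 1.00000e-04]
(array([ 653.4, -142.2]), array([ 95.5, 110.3]), 4.5) (121, 0, 109, 98) z [ 4.53261e+01 -1.00000e-04 -9.00000e-04]
```

View pics/wrist15.png

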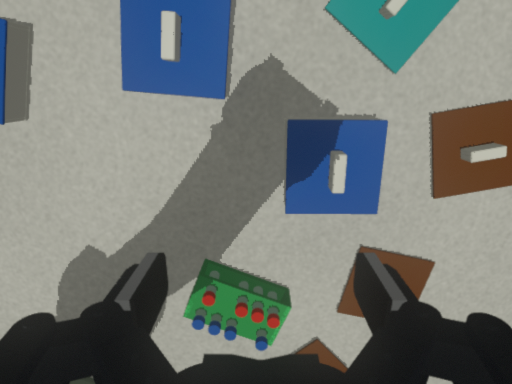

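Run:
```python
from h import *
from scipy.optimize import least_squares
for n in ("scene0","scene4","scene14"):
  c=pickle.load(open(n+".pkl","rb")); K,d,Rw,o=cam(c); H=hsv(c)
  m=(H[...,0]>105)&(H[...,0]<130)&(H[...,1]>150)&(H[...,2]>40)
  for b in blobs(m,800):
    e=cv2.erode(m.astype(np.uint8),np.ones((5,5))); x,y,w,h=cv2.boundingRect(b); q=np.zeros_like(e); q[y:y+h,x:x+w]=e[y:y+h,x:x+w]
    v,u=np.nonzero(q); z=c["range_z"][v,u]; nn=cv2.undistortPoints(np.c_[u,v].astype(float).reshape(-1,1,2),K,d).reshape(-1,2)
    P=((np.c_[nn,np.ones(len(nn))]*z[:,None])@Rw.T+o)[z>0]
    s=least_squares(lambda a:P[:,2]-a[0]-(P[:,:2]-P[:,:2].mean(0))@a[1:],[44,0,0],loss="cauchy")
    print(n,P[:,:2].mean(0).round(),"z",s.x.round(4),np.median(P[:,2]).round(1))
```

```text
scene0 [610.  99.] z [4.42146e+01 9.80000e-03 2.50000e-03] 44.3
scene0 [ 668. -133.] z [4.42969e+01 1.04000e-02 7.80000e-03] 44.4
scene4 [610. 100.] z [4.41894e+01 5.60000e-03 1.01000e-02] 44.1
scene4 [ 668. -135.] z [4.4666e+01 1.1800e-02 1.0900e-02] 44.6
scene14 [610. 100.] z [ 4.41615e+01 -2.80000e-03  1.13000e-02] 44.1
scene14 [ 668. -135.] z [4.44827e+01 4.60000e-03 8.90000e-03] 44.4
```

All three lids are flat at their starting height and the arm is clear of everything, so I'm handing in.

```bash
python3 -c "
from cell import hand_in
print(hand_in())"
```

```text
the job is handed in; nothing more can be done
None
```

I opened the boxes one at a time: the first held the square insert and the second the slide holder, and both lids went back on. The brass insert was in the third box. I moved it by its knob into the round recess, put that lid back and handed in at about 35 s; no verdict is reported.

**Last checks:**
- **Insert:** its disc stands 2.0 mm above the stage plate and lies level to about 0.001 rad. It sits about 1.5–2 mm off my estimate of the recess centre, inside the 4 mm limit.
- **Lids:** the scene and wrist views put all three within about 1 mm of where they started and flat at their starting height.
- **Bystanders and arm:** the bottle, rack and jar looked unmoved in the final pictures; I did not measure them. The gripper was open and clear, reading about zero force.

**Checks that disagreed:**
- **Second lid:** the side camera put it about 2.4 mm off in y, against about 1 mm or less in the scene view; both are within the 9 mm limit.
- **Range fit:** a first plane fit to the lid ranges gave false slopes, at the start as well as the end. Repeating it with outliers rejected gave flat lids.

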